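# Lid and clip down the nutmeg tub

### The job

Put the teal lid on the open white tub of nutmegs, squarely and fully down on the rim, then fold its four orange clips down, each until it has snapped shut over the rib on the tub's side. Press a clip only as hard as it takes to snap, for a hard shove cracks it, and leave the bottles, the cup and the tamper where they stand.

Things in the scene. Friction and masses are not known exactly. Their poses are not given: they have to be found in the camera images.
- tub: White open plastic tub of whole nutmegs, held in a steel cradle screwed to the shelf: it does not move. Origin at the centre of its underside on the shelf, z up. Its flat collar at the top measures 132 mm (tub x) by 182 mm (tub y), top face 85 mm above the shelf; the mouth is 106 by 156 mm. On each side a level round snap rib, 5 mm thick, runs 16.5 mm below the collar's top.
- tub_mouth (a point): Middle of the tub's mouth, level with the collar's top face, axes as the tub's. The four side walls of this well-used tub, with their ribs, are warped out or in by up to 3.5 mm, each differently and not measured: where a clip snaps and where it then comes to rest against the wall vary by up to about 7 mm either way at the clip's free edge.
- lid: Loose teal lid, 0.4 to 0.55 kg with clips, lying right way up on the shelf, clips open. Plate 126 mm (lid x) by 176 mm (lid y), 5 mm thick; origin at the centre of the plate's underside, z up: 10 mm above the shelf at the start, 85 mm above the tub's origin when seated. A tapered plug 10 mm deep below it enters the mouth with 1 mm play each side. It fits either way round, lid y along tub y.
- lid_grip (a point): Middle of the grip fin on top of the lid, 22 mm above the lid's origin, axes as the lid's. The fin is 14 mm thick (lid x), 74 mm long (lid y) and 28 mm high, from 5 to 33 mm above the lid's origin. The hinge lines of the four clips lie 2.5 mm above the lid's origin, 66 mm from the middle at the lid's +x and -x edges and 91 mm from it at its +y and -y edges.
- clip1 (a joint): Angle of the orange clip at the lid's +x edge (rad): 0 hangs down along the tub's side, 1.57 stands straight out level, more is raised above level. A weak hinge spring keeps it open at 1.3 to 1.8. Snapped shut it rests anywhere from -0.25 to 0.3 and stays; let go before the snap it springs open again.
- clip2 (a joint): Angle of the clip at the lid's +y edge, as clip1. Force at the free edge, for every clip: 1 to 3 N to swing it down; over the rib it rises to 4 to 9 N, drops as the clip snaps, then rises steeply against the tub's wall. A clip cracks if pressed with more than 22 N. Fold it down and in along its arc: a finger that only pushes level rubs the lid's edge up off the rim.
- clip3 (a joint): Angle of the clip at the lid's -x edge, as clip1.
- clip4 (a joint): Angle of the clip at the lid's -y edge, as clip1.
- flap1: Flap of clip1: plate 76 mm wide along the lid's edge, 3 mm thick. Origin on the hinge line, mid-width; its z axis points from the free edge to the hinge (up when closed), its x axis outwards (away from the tub when closed). The smooth outer face flares from x = 7 mm by the hinge (z = -2 mm) to x = 16 mm at the free edge (z = -40 mm), 43 mm from the hinge line.
- flap2: Flap of clip2, as flap1 but 56 mm wide.
- flap3: Flap of clip3, as flap1, 76 mm wide.
- flap4: Flap of clip4, as flap1 but 56 mm wide.
- bottle1: Cobalt glass bottle with a cork, diameter 56 mm, 122 mm high, origin at the centre of its underside; to be left alone.
- bottle2: Second cobalt glass bottle, the same; to be left alone.
- cup: Tin-lined copper measuring cup, diameter 68 mm, 55 mm high, with a rod handle reaching 95 mm from its middle, origin at the centre of its underside; to be left alone.
- tamper: Pale boxwood tamper standing on its foot, diameter 44 mm, 105 mm high, origin at the centre of its underside; to be left alone.
There are look-alikes about, which are no part of the job. Leave any purple, red or yellow look-alike of the lid alone.

How it is judged:
On the way, in this order (a step that is already met when the one before it is completed fails the run):
1. the lid lies squarely and fully down on the tub's rim (z of lid in the frame of tub between 0.083 and 0.087 m and horizontal distance between lid and tub below 0.004 m and angle between the y axis of lid and the y axis of tub, either way round below 0.05 rad and angle between lid's own z axis and vertical below 0.03 rad), for 0.2 s.
2. all four clips are snapped shut (value of joint each of clip1, clip2, clip3, clip4 below 0.4 rad), for 0.2 s.
At the end, for the whole second after the job is handed in: The lid is down on the tub's rim (its origin 83 to 87 mm above the tub's, within 4 mm of centre and 0.05 rad of square, tilted by less than 0.03 rad) and at rest, and all four clips stay snapped shut (each below 0.4 rad) with the robot clear (all of step 1 and all of step 2 and linear speed of lid below 0.02 m/s); the robot touches nothing.
It fails at once if a clip is pressed with more than 22 N (contact force between the fingers and flap1 above 22 N or contact force between the fingers and flap2 above 22 N or contact force between the fingers and flap3 above 22 N or contact force between the fingers and flap4 above 22 N).
It fails at once if the lid is tipped by more than 0.6 rad (angle between lid's own z axis and vertical above 0.6 rad).
It fails at once if a bottle, the cup or the tamper is moved by more than 15 mm (distance of any of bottle1, bottle2, cup, tamper from where it was at the start of the episode above 0.015 m).
It also fails if it takes over 72 s, if anything falls off the work surface, if the arm or the gripper's body presses on something with over 40 N, if the wrist force passes 120 N, or if a joint passes its speed limit or range.

### The arm

A 6-joint arm with a two-finger parallel gripper is mounted at the origin on the work surface. World frame = base frame: x ahead of the robot, y to its left, z up, the work surface at z = 0. Lengths are in m, angles in rad, forces in N, time in s.
With the tool pointing down it reaches from about 0.375 to 0.9 m from the base axis. Payload 3.1 kg.
Tool frame: the origin (TCP) lies midway between the tips of the shut fingers; the grasp point (between the pads) lies 19 mm behind it; z points along the fingers, y is the line along which they close (so a half turn about z gives the same grasp; the last joint's range is limited). The gripper opens to 87 mm and grips with 3 to 60 N. Pads are 19 mm wide; open, the fingers measure 117 mm over their backs; the gripper's body (75 mm by 190 mm) begins 51 mm behind the grasp point.
Start: joints at [-1.514, 0.527, 1.433, -0, 1.181, -0.178], TCP at [0.145, -0.608, 0.184] pointing down, gripper open.
Joint ranges: [-3.08, 3.08], [-0.75, 2.2], [0.22, 2.44], [-1.43, 4.57], [0, 2.65], [-2.85, 2.85]. Speed limits (rad/s): [2.79, 2.79, 3.14, 3.14, 3.14, 3.14].

### API

Orientations are given as a unit quaternion [w, x, y, z].
In Python, from cell import get_state, eyes, ticket gives the robot as it stands. The module is installed in compiled form; this text tells all that it offers.
- The arm moves only by the tool send_rows, never from a script. Its argument "plan" is one flat list of numbers, 7 for each row, row after row: the shift along the tool's x, y, z in cm, then the turn, a rotation vector about the tool's x, y, z in degrees, then the closure, from 0 (fully open) to 1 (shut). In form: [dx, dy, dz, ax, ay, az, hand, dx, dy, dz, ax, ay, az, hand, ...]. A call has 1 to 10 rows; each row is the pose to reach, as a shift and turn from the pose commanded when the call began, along the tool's axes at that moment; what a row does not reach only later rows make up. A row lasts 1/8 s, in which the tool goes at most 62.5 mm and 10.7 degrees, less where a joint would pass 70% of its speed; a pose out of reach is approached as far as the arm can. A call with a gripper value outside its range is refused whole. The fingers move at their own pace and stop on an object; "grip_force" is the grip in N (left out, the last holds). Time passes only in rows, so rows that repeat a pose let the fingers close. It gives the time, the measured TCP pose, the force, the opening and the grip force at its end, in the units of the state.
- get_state(): the state, without advancing time (a new reading comes with each control period).
- eyes.get_image(name): name is "scene" or "top"; returns the picture (384x512x3 uint8, red, green, blue); there is no depth.
- eyes.camera_model(name): a dict with "camera_matrix" (3x3 intrinsics, pixels), "eye" and "rotation" of the camera in the world. Camera axes: x right, y up, looking along -z (the intrinsics and any distortion apply to the point x, -y, -z); pixel columns grow to the right and rows downward; lengths in m; the calibration is good to about 2 mm. A picture is of the moment at which its call begins. camera_model takes no time and is no camera call.
- ticket.hand_in(): hands the job in; it is judged then, once.
The state is a dict: "clock": time; "joint_positions": joint angles; "joint_velocities": joint speeds; "tau": joint torques, N m; "tool_pos": TCP position; "tool_rot": TCP orientation; "wrist_force": force on the tool from outside, world axes, zero at the start; "torque": the same for the moment, N m; "width": finger opening in m; "finger_force": force on a finger pad.
Only numpy, scipy, OpenCV 4.12 (cv2) and the standard library are available. Lean on these libraries where they do the work, as an engineer would, in place of code of your own. Each camera call takes 0.05 s, during which the arm holds its last target. There are 200 camera calls.

## Working session

There is one attempt and no reset: what is moved stays moved. The work goes in short steps, Python scripts to look and compute and a tool call to move; the robot and the scene stay as the last step left them, time stands still between calls to the robot, and variables do not carry over. Pictures are saved under pics/ and viewed, at most 10 in all, crops included, and the job is handed in when it is done.

Besides the shell and the picture viewer there is one more tool, called after "Request:" by a JSON object that holds its "op" and its "data", one argument or row to a line. send_rows: Moves the arm, as the interface text tells. Its arguments: {"type":"object","properties":{"plan":{"type":"array"},"grip_force":{"type":"number"}},"required":["plan"]}

```bash
mkdir -p pics; python3 - <<'E'
from cell import get_state, eyes, ticket
import cv2,numpy as np
for n in("scene","top"):
    im=eyes.get_image(n); np.save(f"pics/{n}0.npy",im); cv2.imwrite(f"pics/{n}0.png",im[:,:,::-1]); m=eyes.camera_model(n); print(n,m)
print(get_state())
a=np.load("pics/scene0.npy");b=np.load("pics/top0.npy")
E
```

```text
scene {'camera_matrix': array([[380.61301749,   0.        , 254.11130259],
       [  0.        , 380.61301749, 195.0528213 ],
       [  0.        ,   0.        ,   1.        ]]), 'eye': array([1.13655233, 0.50307348, 1.01129424]), 'rotation': array([0.34607591, 0.14124365, 0.33214386, 0.86600355])}
top {'camera_matrix': array([[451.8076925 ,   0.        , 256.30876953],
       [  0.        , 451.8076925 , 198.97793202],
       [  0.        ,   0.        ,   1.        ]]), 'eye': array([ 0.39113881, -0.10707735,  1.60180439]), 'rotation': array([ 0.70753517,  0.04208833, -0.02777164, -0.70487679])}
{'clock': 0.1, 'joint_positions': array([-1.51448660e+00,  5.28410839e-01,  1.43377091e+00,  1.68435733e-06,
        1.18143241e+00, -1.78475714e-01]), 'joint_velocities': array([-0.00045212, -0.00283636, -0.00356628, -0.00073065, -0.00012781,
        0.00156759]), 'tau': array([-3.93262308e-04, -4.40986061e+01, -1.77151251e+01,  6.33732369e-02,
        5.34054777e-02, -5.09724418e-05]), 'tool_pos': array([ 0.14539773, -0.60708526,  0.1830475 ]), 'tool_rot': array([-1.00882125e-03,  9.93116914e-01,  1.17122896e-01,  6.24788497e-05]), 'wrist_force': array([ 0.22376524, -0.25682103, -1.17611623]), 'torque': array([-0.0184941 ,  0.00303772, -0.01691461]), 'finger_force': 0.0, 'width': 0.08719014816246638}
```

View pics/top0.png

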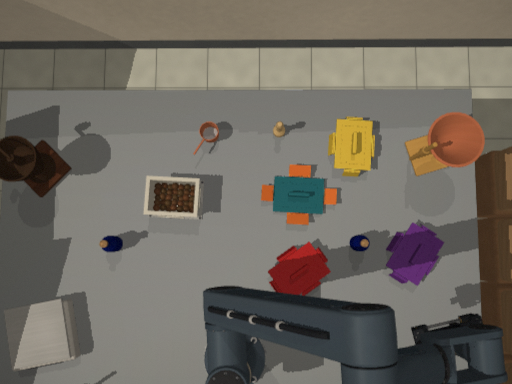

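View pics/scene0.png

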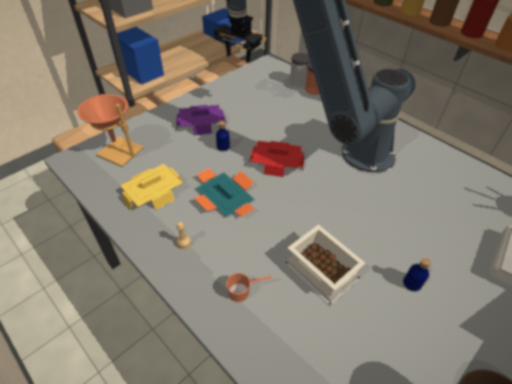

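Top view: the teal lid with orange clips is at (299,195). The look-alikes are yellow (353,145), red (299,271) and purple (414,254). The tub is at (173,197), bottles at (112,243) and (359,243), the cup at (209,132) and the tamper at (280,130). I choose teal and check it in a close crop.

```bash
cat > h.py <<'E'
import numpy as np,cv2
from scipy.spatial.transform import Rotation as R
from cell import get_state, eyes, ticket
def cam(n):
    m=eyes.camera_model(n); q=m['rotation']
    return m['camera_matrix'],m['eye'],R.from_quat([q[1],q[2],q[3],q[0]]).as_matrix()
def ray(n,px):
    K,e,Rm=cam(n); px=np.atleast_2d(px).astype(float)
    d=np.c_[(px[:,0]-K[0,2])/K[0,0],-(px[:,1]-K[1,2])/K[1,1],-np.ones(len(px))]
    return e,d@Rm.T
def plane(n,px,z):
    e,d=ray(n,px); return e+d*((z-e[2])/d[:,2])[:,None]
def proj(n,P):
    K,e,Rm=cam(n); c=(np.atleast_2d(P)-e)@Rm
    return np.c_[K[0,0]*c[:,0]/-c[:,2]+K[0,2],K[1,1]*c[:,1]/c[:,2]+K[1,2]]
def big(m):
    c,_=cv2.findContours(m.astype(np.uint8),cv2.RETR_EXTERNAL,cv2.CHAIN_APPROX_NONE)
    return max(c,key=cv2.contourArea)[:,0,:]
E
python3 - <<'E'
from h import *
for n,(u,v,w,h) in {"top":(130,150,220,90),"scene":(180,160,200,150)}.items():
    im=np.load(f"pics/{n}0.npy")
    hsv=cv2.cvtColor(im,cv2.COLOR_RGB2HSV)
    teal=(hsv[...,0]>80)&(hsv[...,0]<100)&(hsv[...,1]>120)
    s=3 if n=="top" else 3
    c=cv2.resize(im[v:v+h,u:u+w],None,fx=s,fy=s,interpolation=cv2.INTER_CUBIC)
    cv2.imwrite(f"pics/{n}crop.png",c[:,:,::-1])
    t=big(teal); r=cv2.minAreaRect(plane(n,t,0.015)[:,:2].astype(np.float32)*1000); print(n,"teal",r)
    org=((hsv[...,0]<14))&(hsv[...,1]>200)&(im[...,0]>150)
    k,l,st,ce=cv2.connectedComponentsWithStats(org.astype(np.uint8))
    for i in range(1,k):
        if st[i,4]>60: print(" org",ce[i],st[i,4],plane(n,ce[i],0.013)[0])
E
cd pics; python3 -c "
import cv2,numpy as np
a=cv2.imread('topcrop.png');b=cv2.imread('scenecrop.png');b=b[:330]
w=max(a.shape[1],b.shape[1]);p=lambda x:np.pad(x,((0,0),(0,w-x.shape[1]),(0,0)))
cv2.imwrite('both.png',np.vstack([p(a),p(b)]));print(np.vstack([p(a),p(b)]).shape)"
```

```text
top teal ((564.9705810546875, -221.60604858398438), (174.4095458984375, 122.48680114746094), 86.9982681274414)
 org [299.17647059 170.22994652] 187 [ 0.65162936 -0.22621865  0.013     ]
 org [266.57446809 192.44680851] 141 [ 0.57196907 -0.11070588  0.013     ]
 org [329.62962963 195.41666667] 108 [ 0.56198174 -0.33299239  0.013     ]
 org [297.55555556 218.29012346] 162 [ 0.48087025 -0.21974918  0.013     ]
 org [298.05555556 252.46527778] 144 [ 0.3616232  -0.22098393  0.013     ]
scene teal ((567.6107177734375, -218.15679931640625), (164.6353302001953, 115.24113464355469), 86.99976348876953)
(600, 660, 3)
```

View pics/both.png

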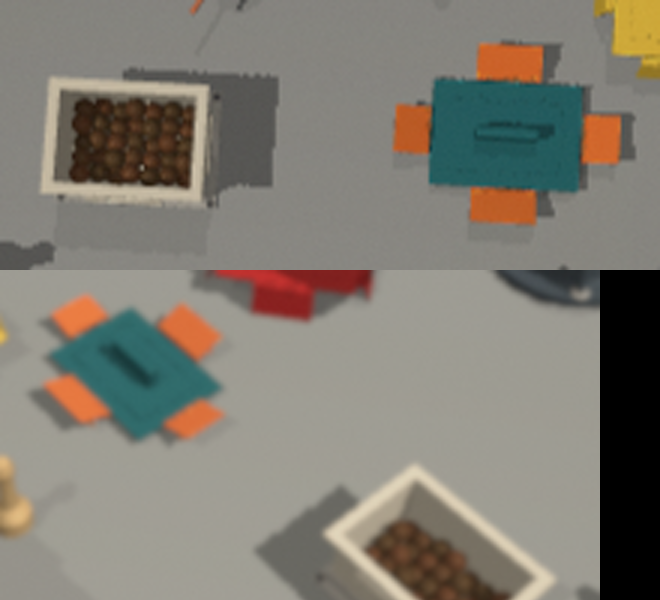

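The crop confirms the teal lid (top view 299,195) with four orange clips and a fin. The tub's collar spans about (145–200, 176–217) in the top view.

```bash
python3 - <<'E'
from h import *
for n,(u0,u1,v0,v1) in {"top":(138,206,168,226),"scene":(280,370,220,305)}.items():
    im=np.load(f"pics/{n}0.npy").astype(int)
    m=np.zeros(im.shape[:2],bool); s=im[v0:v1,u0:u1]
    if n=="top": print(s[30,::1].sum(1)//3, (s[30,:,0]-s[30,:,2]))
    for thr in (175,190):
        m[:]=0; m[v0:v1,u0:u1]=s.sum(2)/3>thr
        k=big(m); print(n,thr,"outer",cv2.minAreaRect(plane(n,k,0.085)[:,:2].astype(np.float32)*1000))
        f=np.zeros(m.shape,np.uint8);cv2.drawContours(f,[k[:,None]],-1,1,-1)
        print("   inner",cv2.minAreaRect(plane(n,big((f>0)&~m),0.085)[:,:2].astype(np.float32)*1000))
E
```

```text
[131 131 132 130 129 133 151 179 179 176 147  91  92  92  92  93  90  37
  30  34  36  35  35  48  50  45  38  47  61  70  60  57  47  40  52  53
  52  48  45  35  39  64  60  56  50  56  66  62  57  50  40  45  59  64
  55  65 127 179 180 173 128 114  92 103  99  83  84  87] [ 7  5  6  6  6  9 17 34 33 33 28 16 17 16 17 18 21 23 27 27 29 28 29 44
 46 40 33 33 56 59 56 48 43 33 27 39 39 38 36 29 31 52 48 43 43 56 58 57
 52 46 37 37 44 45 40 33 30 33 34 32 23 21 11 11 10  3  4  3]
top 175 outer ((550.4638671875, 213.78939819335938), (177.03500366210938, 127.49358367919922), 87.22775268554688)
   inner ((551.3451538085938, 214.12261962890625), (161.82785034179688, 111.8794174194336), 87.08341979980469)Traceback (most recent call last):
  File "<stdin>", line 8, in <module>
  File "h.py", line 18, in big
    return max(c,key=cv2.contourArea)[:,0,:]
           ~~~^^^^^^^^^^^^^^^^^^^^^^^
ValueError: max() iterable argument is empty
```

Request:
{"op": "send_rows", "data": {
  "plan": [49.9,-27.8,1.5,0,0,-74,0.3,49.9,-27.8,1.5,0,0,-74,0.3,49.9,-27.8,1.5,0,0,-74,0.3,49.9,-27.8,1.5,0,0,-74,0.3,49.9,-27.8,1.5,0,0,-74,0.3,49.9,-27.8,1.5,0,0,-74,0.3,49.9,-27.8,1.5,0,0,-74,0.3,49.9,-27.8,1.5,0,0,-74,0.3,49.9,-27.8,1.5,0,0,-74,0.3,49.9,-27.8,1.5,0,0,-74,0.3],
  "grip_force": 30
}}

```text
clock: 1.35
tool_pos: [0.5682, -0.2178, 0.1683]
tool_rot: [-0.0, 0.721, 0.693, 0.0]
wrist_force: [-0.7, -0.3, 1.4]
width: 0.061
finger_force: 0.0
```

```bash
python3 - <<'E'
from h import *
s=get_state();print(s['clock'],s['tool_pos'],s['joint_positions'],s['width'],s['wrist_force'])
q=s['tool_rot'];print(R.from_quat([q[1],q[2],q[3],q[0]]).as_matrix())
# other items (rough)
for nm,p in dict(b1=(112,243),b2=(359,243),cup=(209,132),tam=(280,130)).items(): print(nm,plane("top",p,0.06)[0])
# fin: dark edges; fin top outline in crop px -> (u,v)
E
```

```text
1.35 [ 0.56822335 -0.21784541  0.16830756] [-5.50003301e-01  5.22974481e-01  1.49163584e+00  9.21843651e-04
  1.12742517e+00 -5.11337877e-01] 0.06095942705984567 [-0.68401426 -0.29001743  1.3938776 ]
[[ 3.90511078e-02  9.99237213e-01  5.78592348e-05]
 [ 9.99236770e-01 -3.90511450e-02  9.41286963e-04]
 [ 9.42828430e-04  2.10567763e-05 -9.99999555e-01]]
b1 [0.39137835 0.41730376 0.06      ]
b2 [ 0.39534753 -0.42351463  0.06      ]
cup [0.7783379 0.0907392 0.06     ]
tam [ 0.78536602 -0.15674432  0.06      ]
```

Request:
{"op": "send_rows", "data": {
  "plan": [0,0,0,0,0,0,0.3,0,0,5,0,0,0,0.3,0,0,9,0,0,0,0.3,0,0,12,0,0,0,0.3,0,0,14,0,0,0,0.3,0,0,14.8,0,0,0,0.3,0,0,14.8,0,0,0,0.9,0,0,14.8,0,0,0,1,0,0,14.8,0,0,0,1,0,0,14.8,0,0,0,1]
}}

```text
clock: 2.6
tool_pos: [0.5664, -0.2215, 0.0216]
tool_rot: [0.001, 0.723, 0.691, 0.0]
wrist_force: [0.4, 0.4, -0.5]
width: 0.0289
finger_force: 0.0
```

```bash
python3 - <<'E'
from h import *
s=get_state();print(s['clock'],s['tool_pos'],s['width'],s['wrist_force'],s['finger_force'])
im=eyes.get_image("scene");c=cv2.resize(im[130:260,160:300],None,fx=4,fy=4);cv2.imwrite("pics/g1.png",c[:,:,::-1])
E
```

```text
2.6 [ 0.56644329 -0.22147572  0.02163263] 0.02888103714072463 [ 0.40322247  0.36715573 -0.52165466] 0.0
```

View pics/g1.png

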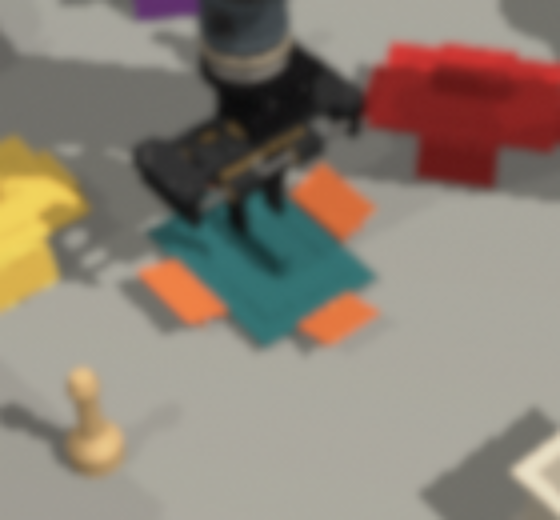

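The crop shows fingers at (240,220) and (275,195) straddling the fin, whose near end is at about (285,270). I check that end against the model.

```bash
python3 - <<'E'
from h import *
c=np.array([.566,-.2205]);a=np.radians(-2.6);ey=np.array([-np.sin(a),np.cos(a)])
for d in(.037,-.037):
    p=np.r_[c+d*ey,.015]; q=np.r_[c+d*ey,.043]
    print(d,[(proj("scene",x)[0]-[160,130])*4 for x in(p,q)], [proj("top",x)[0] for x in (p,q)])
print((proj("scene",get_state()['tool_pos'])[0]-[160,130])*4)
im=np.load("pics/top0.npy")[185:206,280:320].astype(int).sum(2)//3
print("\n".join(" ".join(f"{v:3d}" for v in r) for r in im[4:16]))
E
```

```text
0.037 [array([284.3155087 , 274.22406898]), array([283.34190622, 252.60744945])] [array([287.21421914, 193.64150624]), array([287.60196472, 192.74959026])]
-0.037 [array([232.58930835, 227.66268499]), array([230.8493987 , 205.92275552])] [array([308.21058672, 194.64067702]), array([308.97255793, 193.76549941])]
[256.78806088 245.32963866]
 73  75  73  73  73  74  74  73  74  72  73  74  73  72  72  71  74  73  72  74  74  73  72  72  73  73  73  74  73  71  72  72  73  72  71  73  73  71  73  73
 73  75  73  72  75  74  72  75  74  74  74  73  70  63  62  62  63  61  62  61  66  71  63  66  73  71  73  73  73  73  73  73  72  72  73  72  73  70  73  72
 73  73  73  73  73  74  72  75  73  68  64  64  60  50  48  48  47  48  52  46  51  59  50  54  63  63  64  61  63  63  63  63  62  61  65  73  71  72  72  73
 74  75  72  73  74  75  74  73  70  67  63  63  62  60  61  62  61  63  60  60  60  57  58  60  60  56  52  52  52  49  51  51  53  50  56  72  71  72  73  72
 73  73  74  75  74  73  74  71  61  74  72  73  73  72  73  74  73  70  72  72  71  70  69  71  70  68  65  63  63  54
[... 460 characters left out ...]
  59  60  61  59  61  62  62  64  72  73  73  73  72  74  75
 73  75  75  74  75  73  74  72  69  68  66  67  65  65  64  65  65  63  63  62  61  60  58  58  59  58  57  54  59  69  73  73  72  74  72  72  73  72  73  72
 74  72  73  73  73  71  73  74  66  66  68  68  67  68  67  69  67  68  68  68  67  68  67  68  69  67  67  68  70  74  72  72  71  75  72  72  74  70  74  73
 74  74  74  74  73  73  73  71  68  68  67  68  67  67  67  66  68  67  66  68  67  66  68  68  68  68  69  65  68  75  73  74  73  73  74  74  72  71  72  73
 72  74  74  76  74  75  74  72  68  68  68  66  68  68  67  69  67  68  67  67  68  67  68  67  67  68  68  66  69  72  72  72  72  72  72  73  73  72  74  73
```

Request:
{"op": "send_rows", "data": {
  "plan": [0,0,0,0,0,0,1,0,0,0,0,0,0,1,0,0,0,0,0,0,1,0,0,0,0,0,0,1,0,0,-1,0,0,0,1,0,0,-3,0,0,0,1,0,0,-7,0,0,0,1,0,0,-12,0,0,0,1,0,0,-15,0,0,0,1,0,0,-15,0,0,0,1]
}}

```text
clock: 3.9
tool_pos: [0.568, -0.2225, 0.1746]
tool_rot: [0.004, 0.723, 0.691, 0.001]
wrist_force: [-0.7, -0.6, 0.0]
width: 0.0005
finger_force: 0.0
```

```bash
python3 - <<'E'
from h import *
s=get_state();print(s['clock'],s['tool_pos'],s['width'],s['wrist_force'],s['finger_force'])
q=s['tool_rot'];print(R.from_quat([q[1],q[2],q[3],q[0]]).as_matrix())
E
```

```text
3.9 [ 0.56804659 -0.22249368  0.17458215] 0.0005038839409822424 [-0.73860523 -0.61178545  0.00445724] 0.0
[[ 0.04433419  0.99899616  0.00641487]
 [ 0.99901008 -0.04430951 -0.00394037]
 [-0.00365218  0.00658321 -0.99997166]]
```

```bash
python3 - <<'E'
from h import *
im=eyes.get_image("scene");a=cv2.resize(im[100:230,160:300],None,fx=3,fy=3)
t=eyes.get_image("top");b=cv2.resize(t[150:240,250:350],None,fx=3,fy=3)
b=np.pad(b,((0,a.shape[0]-b.shape[0]),(0,0),(0,0)))
cv2.imwrite("pics/g2.png",np.hstack([a,b])[:,:,::-1])
hsv=cv2.cvtColor(im,cv2.COLOR_RGB2HSV);teal=(hsv[...,0]>80)&(hsv[...,0]<100)&(hsv[...,1]>120)
print(cv2.minAreaRect(plane("scene",big(teal),.015)[:,:2].astype(np.float32)*1000))
E
```

```text
((567.609619140625, -218.15673828125), (164.6353302001953, 115.243408203125), 86.99976348876953)
```

View pics/g2.png

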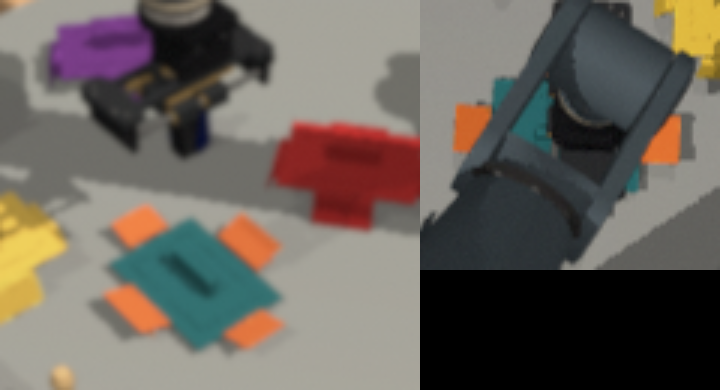

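The lid has not moved. In the earlier crop the fingertips looked about 30 mm higher than the TCP value. I compare that with the tips' position now.

```bash
python3 - <<'E'
from h import *
p=get_state()['tool_pos'];print(p)
for dz in(0,.019,.03,.04):print(dz,(proj("scene",p+[0,0,dz])[0]-[160,100])*3)
im=cv2.imread("pics/g2.png")[:,:,::-1].astype(int).sum(2)//3
print(im[120:172:3,165:215:4])
E
```

```text
[ 0.56558108 -0.22105519  0.17083185]
0 [187.3897075  180.11396355]
0.019 [186.56127384 166.98061638]
0.03 [186.07290473 159.23838976]
0.04 [185.62322861 152.10957184]
[[ 89  80  72  56  38  32  29  25  24  26  51 101 137]
 [ 85  65  53  45  33  29  25  22  21  24  48  97 135]
 [ 85  57  37  31  26  26  23  21  21  24  44  93 132]
 [ 89  57  29  21  21  24  23  21  21  24  41  88 128]
 [ 92  61  27  16  19  23  24  22  22  23  39  80 117]
 [ 95  66  29  15  18  23  24  24  22  23  34  69 101]
 [ 97  70  33  15  17  22  25  24  22  22  32  63  90]
 [100  75  36  15  17  23  26  23  22  24  35  65  88]
 [101  80  40  17  15  22  26  23  23  29  45  73  92]
 [103  86  49  23  15  22  27  26  30  41  63  85  99]
 [105  93  63  34  20  23  31  35  45  61  82  98 104]
 [107 100  81  54  32  32  44  56  69  83  97 105 107]
 [107 106  95  76  55  53  66  81  90  98 104 107 108]
 [108 107 103  94  80  78  89  97 102 105 107 107 108]
 [108 107 107 103  98  97 101 105 106 107 108 108 108]
 [108 108 108 107 106 106 107 108 107 108 108 108 108]
 [108 108 108 108 108 108 108 108 108 108 108 108 108]
 [108 108 108 108 107 108 108 108 108 108 108 108 108]]
```

```bash
python3 - <<'E'
from h import *
for z in(.25,.28,.31):print(z,[proj("top",[x,-.2225,z])[0].round(1) for x in(.566,.662)], [proj("top",[.662,y,z])[0].round(1) for y in(-.185,-.26)])
t=eyes.get_image("top").astype(int);print(t[140:166:2,286:330:2].sum(2)//3)
E
```

```text
0.25 [array([303.9, 185.6]), array([303.7, 154.2])] [array([291.4, 154.2]), array([316.2, 154.2])]
0.28 [array([304.8, 184.3]), array([304.6, 152.2])] [array([291.9, 152.2]), array([317.3, 152.2])]
0.31 [array([305.7, 182.9]), array([305.5, 150.1])] [array([292.5, 150.1]), array([318.5, 150.1])]
[[143 143 142 143 143 144 144 142 144 143 142 142 143 143 145 143 142 142
  143 142 142 140]
 [144 142 143 143 144 143 143 144 143 143 144 143 143 142 143 143 142 143
  143 143 143 133]
 [144 143 142 144 144 144 143 143 143 143 143 143 142 142 142 145 143 143
  144 144 143 136]
 [142 144 144 144 144 142 144 144 107 117 144 142 143 144 143 143 142 142
  142 142 142 135]
 [144 144 144 144 144 143 139  77  55  48  83 144 143 144 144 143 143 144
  142 142 143 130]
 [145 144 144 144 138  69  68  64  61  57  52 106 113 112 111 113 122 142
  143 144 144 126]
 [144 145 143 144  52  47  68  69  67  60  44  50  44  51  58  43  42  93
  143 145 144 126]
 [144 144 143 143  45  69  69  70  68  49  63  56  52  46  42  60  40  86
  142 143 143 127]
 [144 144 143 135  65  71  69  69  61  57  68  62  60  56  51  44  42 102
  144 143 143 130]
 [144 142 142  71  70  68  69  69  49  74  72  68  67  64  59  53  49  82
  133 144 144 133]
 [144 146 120  70  70  70  69  52  76  79  77  74  70  68  64  60  57  54
   53 116 144 142]
 [145 139  67  71  70  67  62  47  84  83  80  79  77  71  69  67  62  62
   56  50  67 125]
 [144  85  70  70  69  69  44  59  87  86  84  81  79  77  75  72  70  68
   63  59  53  52]]
```

Request:
{"op": "send_rows", "data": {
  "plan": [0,0,5,0,0,0,0.5,0,0,10,0,0,0,0.5,0,0,13,0,0,0,0.5,0,0,15,0,0,0,0.5,0,0,15.5,0,0,0,0.5,0,0,15.8,0,0,0,0.5,0,0,15.8,0,0,0,0.5]
}}

```text
clock: 4.92
tool_pos: [0.5664, -0.2215, 0.0133]
tool_rot: [0.0, 0.723, 0.691, 0.0]
wrist_force: [0.8, 0.8, 0.6]
width: 0.043
finger_force: 0.0
```

```bash
python3 - <<'E'
from h import *
s=get_state();print(s['clock'],s['tool_pos'],s['width'],s['wrist_force'])
im=eyes.get_image("scene");c=cv2.resize(im[150:230,170:270],None,fx=6,fy=6);cv2.imwrite("pics/g3.png",c[:,:,::-1])
E
```

```text
4.925 [ 0.5663706  -0.22152585  0.01333937] 0.04301216292862411 [0.76516834 0.78747759 0.61291162]
```

View pics/g3.png

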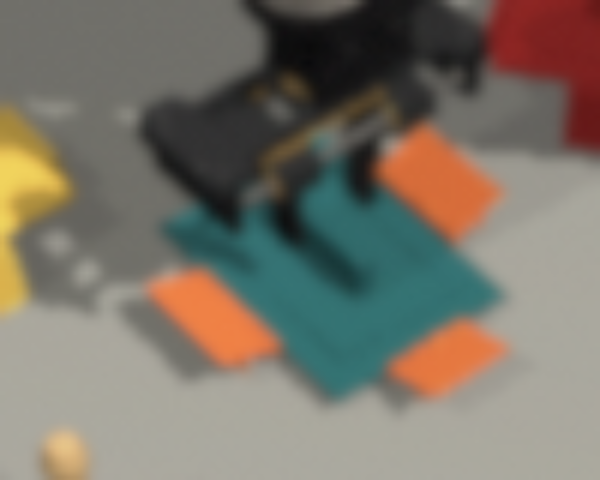

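The fingertips at (290,240) and (368,200) in the crop are about 30 mm above the TCP reading, just over the fin. I lower in checked steps.

Request:
{"op": "send_rows", "data": {
  "plan": [0,0,0.6,0,0,0,0.5,0,0,1.2,0,0,0,0.5,0,0,1.6,0,0,0,0.5,0,0,1.6,0,0,0,0.5]
}}

```text
clock: 5.48
tool_pos: [0.5657, -0.2211, -0.0036]
tool_rot: [-0.001, 0.723, 0.691, -0.0]
wrist_force: [0.9, 0.3, 0.1]
width: 0.0434
finger_force: 0.0
```

Request:
{"op": "send_rows", "data": {
  "plan": [0,0,0.2,0,0,0,0.5,0,0,0.4,0,0,0,0.5,0,0,0.6,0,0,0,0.5,0,0,0.6,0,0,0,0.5]
}}

```text
clock: 5.98
tool_pos: [0.5659, -0.2213, -0.0092]
tool_rot: [-0.0, 0.723, 0.691, -0.0]
wrist_force: [0.4, -0.5, -0.3]
width: 0.0433
finger_force: 0.0
```

Request:
{"op": "send_rows", "data": {
  "plan": [0,0,0.15,0,0,0,0.5,0,0,0.3,0,0,0,0.5,0,0,0.3,0,0,0,0.5]
}}

```text
clock: 6.35
tool_pos: [0.5659, -0.2213, -0.0122]
tool_rot: [-0.0, 0.723, 0.691, -0.0]
wrist_force: [-0.0, 0.2, 0.5]
width: 0.0433
finger_force: 0.0
```

Request:
{"op": "send_rows", "data": {
  "plan": [0,0,0.15,0,0,0,0.5,0,0,0.3,0,0,0,0.5,0,0,0.3,0,0,0,0.5]
}}

```text
clock: 6.72
tool_pos: [0.5659, -0.2213, -0.0152]
tool_rot: [-0.0, 0.723, 0.691, -0.0]
wrist_force: [-0.5, 0.2, -0.9]
width: 0.0435
finger_force: 0.0
```

Request:
{"op": "send_rows", "data": {
  "plan": [0,0,-0.2,0,0,0,1,0,0,-0.2,0,0,0,1,0,0,-0.2,0,0,0,1,0,0,-0.2,0,0,0,1,0,0,-0.2,0,0,0,1,0,0,-0.2,0,0,0,1],
  "grip_force": 35
}}

```text
clock: 7.48
tool_pos: [0.5658, -0.2213, -0.013]
tool_rot: [-0.0, 0.723, 0.691, -0.0]
wrist_force: [-1.0, 0.0, 0.7]
width: 0.0137
finger_force: 35.0
```

Request:
{"op": "send_rows", "data": {
  "plan": [0,0,-1,0,0,0,1,0,0,-4,0,0,0,1,0,0,-9,0,0,0,1,0,0,-14,0,0,0,1,0,0,-16,0,0,0,1,0,0,-16,0,0,0,1]
}}

```text
clock: 8.22
tool_pos: [0.567, -0.2217, 0.1487]
tool_rot: [0.002, 0.722, 0.691, 0.001]
wrist_force: [-0.3, -0.4, -4.2]
width: 0.0136
finger_force: 35.0
```

Request:
{"op": "send_rows", "data": {
  "plan": [2,0,0,0,0,0,1,6,-0.5,0,0,0,0,1,11,-1,0,0,0,0,1,16,-1.3,0,0,0,0,1,21,-1.7,0,0,0,0,1,26,-2.1,0,0,0,0,1,31,-2.5,0,0,0,0,1,36,-2.9,0,0,0,0,1,40,-3.2,0,0,0,0,1,43.3,-3.4,0,0,0,0,1]
}}

```text
clock: 9.48
tool_pos: [0.5483, 0.2153, 0.1446]
tool_rot: [-0.002, 0.722, 0.692, -0.002]
wrist_force: [0.7, -0.1, -4.7]
width: 0.0138
finger_force: 35.0
```

Request:
{"op": "send_rows", "data": {
  "plan": [0,0,2,0,0,0,1,0,0,4,0,0,0,1,0,0,4,0,0,0,1]
}}

```text
clock: 9.85
tool_pos: [0.5471, 0.2131, 0.1035]
tool_rot: [-0.003, 0.722, 0.692, -0.004]
wrist_force: [-0.0, 0.9, -5.0]
width: 0.0136
finger_force: 35.0
```

```bash
python3 - <<'E'
from h import *
s=get_state();print(s['clock'],s['tool_pos'],s['width'],s['wrist_force'],s['joint_positions'])
q=s['tool_rot'];print(R.from_quat([q[1],q[2],q[3],q[0]]).as_matrix())
t=eyes.get_image("top");im=eyes.get_image("scene");np.save("pics/t4.npy",t);np.save("pics/s4.npy",im)
a=cv2.resize(t[150:250,120:230],None,fx=3.6,fy=3.6,interpolation=2);b=cv2.resize(im[170:310,250:400],None,fx=2.57,fy=2.57)
b=b[:a.shape[0]];a=a[:b.shape[0]];cv2.imwrite("pics/g4.png",np.hstack([a,b])[:,:,::-1])
E
```

```text
9.85 [0.54711124 0.21313717 0.10346135] 0.013585909150289935 [-0.04908544  0.9002477  -4.98941417] [1.81050473e-01 5.82881703e-01 1.59669076e+00 4.89278420e-04
 9.71286287e-01 2.24202798e-01]
[[ 0.04340895  0.99901514 -0.00918719]
 [ 0.99905599 -0.04342241 -0.0012711 ]
 [-0.00166877 -0.00912334 -0.99995699]]
```

View pics/g4.png

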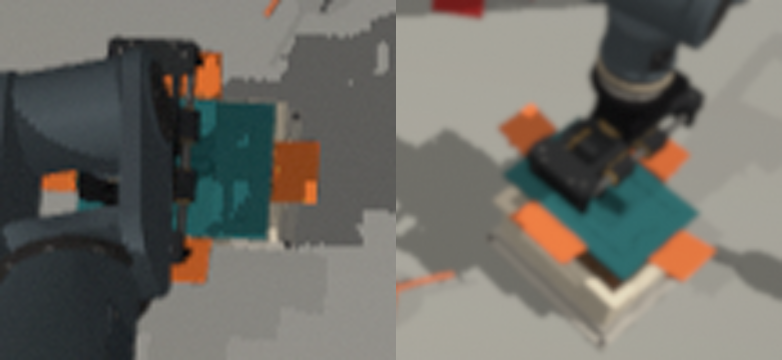

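The lid is held level over the tub. The top view shows its right edge at about u=196 and its clips. I measure its position relative to the tub.

```bash
python3 - <<'E'
from h import *
eyes.get_image("top");eyes.get_image("top")
t=eyes.get_image("top");im=eyes.get_image("scene");s=get_state();print(s['tool_pos'])
q=s['tool_rot'];print(R.from_quat([q[1],q[2],q[3],q[0]]).as_matrix().round(4).tolist())
zt=s['tool_pos'][2]+.023+.005; print("ztop",zt)
def edge(n,img,z,p0,d,half,nrm,pts):
    pass
hs=cv2.cvtColor(t,cv2.COLOR_RGB2HSV);teal=(hs[...,0]>80)&(hs[...,0]<100)&(hs[...,1]>110)
# right edge: last teal px per row; top/bottom edges per column
vs=range(183,212);R_=np.array([[np.where(teal[v,170:215])[0].max()+170.5,v] for v in vs])
us=range(184,194);T=np.array([[u,np.where(teal[165:195,u])[0].min()+164.5] for u in us]);B=np.array([[u,np.where(teal[200:235,u])[0].max()+200.5] for u in us])
for nm,E in(("right",R_),("top",T),("bot",B)):
    P=plane("top",E,zt);print(nm,E[:3].tolist(),np.median(P,0).round(4)*1000, np.degrees(np.polyfit(P[:,0],P[:,1],1)[0]) if nm=="right" else np.degrees(np.polyfit(P[:,1],P[:,0],1)[0]))
# scene: teal outline
hs=cv2.cvtColor(im,cv2.COLOR_RGB2HSV);teal=(hs[...,0]>80)&(hs[...,0]<100)&(hs[...,1]>110)
k=big(teal);P=plane("scene",k,zt)[:,:2]*1000
a=np.radians(-2.8);ex=np.array([np.cos(a),np.sin(a)]);ey=np.array([-ex[1],ex[0]])
x=P@ex;y=P@ey;print("scene x",x.min(),x.max(),"y",y.min(),y.max(),"rect",cv2.minAreaRect(P.astype(np.float32)))
print("tub centre in these",np.array([551,214])@ex,np.array([551,214])@ey)
k0=big((lambda h:(h[...,0]>80)&(h[...,0]<100)&(h[...,1]>110))(cv2.cvtColor(np.load("pics/scene0.npy"),cv2.COLOR_RGB2HSV)))
P=plane("scene",k0,.015)[:,:2]*1000;x=P@ex;y=P@ey;print("scene lid at start",x.min(),x.max(),y.min(),y.max())
# tub collar in scene (start image): near corner/edges
m=np.load("pics/scene0.npy").astype(int);w=np.zeros(m.shape[:2],bool);sub=m[220:305,280:370];
w[220:305,280:370]=(sub.sum(2)/3>185)&(sub[...,0]-sub[...,2]>15)
P=plane("scene",big(w),.085)[:,:2]*1000;x=P@ex;y=P@ey;print("scene collar",x.min(),x.max(),y.min(),y.max(),cv2.minAreaRect(P.astype(np.float32)))
E
```

```text
[0.551883   0.21281802 0.10766634]
[[0.0447, 0.999, 0.0014], [0.999, -0.0447, 0.0004], [0.0004, 0.0014, -1.0]]
ztop 0.13566633899996577
right [[194.5, 183.0], [194.5, 184.0], [194.5, 185.0]] [542.4 126.  135.7] -1.8161681186217775
top [[184.0, 176.5], [185.0, 176.5], [186.0, 176.5]] [606.8 146.3 135.7] 8.271604622880877
bot [[184.0, 213.5], [185.0, 214.5], [186.0, 214.5]] [485.  143.9 135.7] -3.2688873711496065
scene x 482.76567737586595 605.0128870525109 y 157.5424656962273 327.0578866378666 rect ((554.0838623046875, 216.81126403808594), (169.45657348632812, 121.11569213867188), 85.72097778320312)
tub centre in these 539.888330938869 240.6607365484498
scene lid at start 519.4606143871931 635.4762690431727 -274.25634655330305 -107.97968440464966
scene collar 476.03813080643914 606.1605321331108 150.63417501869904 334.4011913863468 ((552.431884765625, 215.84475708007812), (183.79916381835938, 129.88650512695312), 86.96595001220703)
```

Request:
{"op": "send_rows", "data": {
  "plan": [0.1,-0.1,1,0,0,0.4,1,0.1,-0.1,2,0,0,0.4,1,0.1,-0.1,3,0,0,0.4,1,0.1,-0.1,3.4,0,0,0.4,1,0.1,-0.1,3.7,0,0,0.4,1,0.1,-0.1,3.7,0,0,0.4,1]
}}

```text
clock: 10.9
tool_pos: [0.5504, 0.2138, 0.0698]
tool_rot: [-0.0, 0.725, 0.689, -0.0]
wrist_force: [1.1, -0.0, -3.8]
width: 0.0137
finger_force: 35.0
```

Request:
{"op": "send_rows", "data": {
  "plan": [0,0,0.2,0,0,0,1,0,0,0.4,0,0,0,1,0,0,0.4,0,0,0,1]
}}

```text
clock: 11.28
tool_pos: [0.5507, 0.2138, 0.066]
tool_rot: [0.0, 0.725, 0.689, 0.0]
wrist_force: [0.8, 0.5, -4.6]
width: 0.0137
finger_force: 35.0
```

Request:
{"op": "send_rows", "data": {
  "plan": [0,0,0.2,0,0,0,1,0,0,0.35,0,0,0,1,0,0,0.35,0,0,0,1]
}}

```text
clock: 11.65
tool_pos: [0.5512, 0.2138, 0.0626]
tool_rot: [0.0, 0.725, 0.689, 0.001]
wrist_force: [2.0, 0.2, -3.5]
width: 0.0136
finger_force: 35.0
```

Request:
{"op": "send_rows", "data": {
  "plan": [0,0,0.1,0,0,0,1,0,0,0.2,0,0,0,1,0,0,0.2,0,0,0,1]
}}

```text
clock: 12.02
tool_pos: [0.5513, 0.2138, 0.062]
tool_rot: [0.001, 0.725, 0.689, 0.001]
wrist_force: [-0.2, -1.6, 4.0]
width: 0.0136
finger_force: 35.0
```

Request:
{"op": "send_rows", "data": {
  "plan": [0,0,-0.1,0,0,0,0.4,0,0,-0.1,0,0,0,0.4,0,0,-0.1,0,0,0,0.4,0,0,-0.3,0,0,0,0.4,0,0,-2,0,0,0,0.4,0,0,-5,0,0,0,0.4,0,0,-9,0,0,0,0.4,0,0,-9,0,0,0,1]
}}

```text
clock: 13.02
tool_pos: [0.5536, 0.2145, 0.1551]
tool_rot: [0.003, 0.725, 0.689, 0.004]
wrist_force: [0.5, -0.3, -0.8]
width: 0.0481
finger_force: 0.0
```

```bash
python3 - <<'E'
from h import *
eyes.get_image("top");s=get_state();print(s['clock'],s['tool_pos'],s['wrist_force'],s['width'])
t=eyes.get_image("top");im=eyes.get_image("scene");np.save("pics/s5.npy",im);np.save("pics/t5.npy",t)
hs=cv2.cvtColor(im,cv2.COLOR_RGB2HSV);teal=(hs[...,0]>80)&(hs[...,0]<100)&(hs[...,1]>110)
P=plane("scene",big(teal),.09)[:,:2]*1000;a=np.radians(-2.8);ex=np.array([np.cos(a),np.sin(a)]);ey=np.array([-ex[1],ex[0]])
x=P@ex;y=P@ey;print("scene",x.min(),x.max(),y.min(),y.max(),cv2.minAreaRect(P.astype(np.float32)))
a=cv2.resize(t[150:250,120:230],None,fx=3.6,fy=3.6,interpolation=2);b=cv2.resize(im[170:310,250:400],None,fx=2.57,fy=2.57)
b=b[:a.shape[0]];a=a[:b.shape[0]];cv2.imwrite("pics/g5.png",np.hstack([a,b])[:,:,::-1])
E
```

```text
13.075 [0.55183965 0.21410782 0.15311247] [-0.96161304  0.08720213 -0.32377274] 0.04453977391360672
scene 482.2204458556593 600.5960644239021 156.7138462335315 324.897242599058 ((552.1248168945312, 214.37673950195312), (168.514892578125, 117.71100616455078), 86.41107940673828)
```

View pics/g5.png

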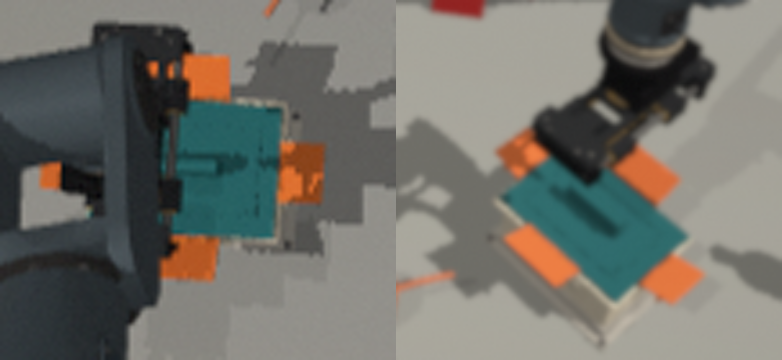

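The lid is seated squarely, with the tub rim even around it in both halves of the crop. I move closed fingers over the +y clip.

Request:
{"op": "send_rows", "data": {
  "plan": [5,0,0,0,0,0,1,10,0,0,0,0,0,1,13.7,0,0,0,0,0,1,13.7,0,2,0,0,0,1,13.7,0,4,0,0,0,1,13.7,0,5,0,0,0,1,13.7,0,5.6,0,0,0,1,13.7,0,5.6,0,0,0,1]
}}

```text
clock: 14.18
tool_pos: [0.5573, 0.3503, 0.0941]
tool_rot: [-0.0, 0.725, 0.689, -0.0]
wrist_force: [0.2, -0.1, -0.5]
width: 0.0009
finger_force: 0.0
```

Request:
{"op": "send_rows", "data": {
  "plan": [0,0,0.6,0,0,0,1,0,0,1.2,0,0,0,1,0,0,1.8,0,0,0,1,0,0,2.2,0,0,0,1,0,0,2.2,0,0,0,1]
}}

```text
clock: 14.8
tool_pos: [0.5571, 0.3505, 0.0719]
tool_rot: [-0.0, 0.725, 0.689, -0.0]
wrist_force: [0.2, 0.3, -0.4]
width: 0.0004
finger_force: 0.0
```

Request:
{"op": "send_rows", "data": {
  "plan": [0.1,0,0.5,0,0,0,1,0.2,0,1,0,0,0,1,0.3,0,1.5,0,0,0,1,0.2,0,2.0,0,0,0,1,0.1,0,2.6,0,0,0,1,0.1,0,2.6,0,0,0,1]
}}

```text
clock: 15.55
tool_pos: [0.5571, 0.3513, 0.0458]
tool_rot: [-0.0, 0.725, 0.689, -0.001]
wrist_force: [0.0, -0.1, 0.0]
width: 0.0005
finger_force: 0.2
```

Request:
{"op": "send_rows", "data": {
  "plan": [-0.2,0,0.4,0,0,0,1,-0.3,0,0.7,0,0,0,1,-0.5,0,1,0,0,0,1,-0.5,0,1,0,0,0,1]
}}

```text
clock: 16.05
tool_pos: [0.5572, 0.3464, 0.0362]
tool_rot: [0.0, 0.725, 0.689, -0.0]
wrist_force: [0.3, 1.0, 0.5]
width: 0.0004
finger_force: 0.5
```

```bash
python3 - <<'E'
from h import *
s=get_state();print(s['clock'],s['tool_pos'],s['wrist_force'])
im=eyes.get_image("scene");b=cv2.resize(im[190:300,270:390],None,fx=5,fy=5,interpolation=2);cv2.imwrite("pics/g6.png",b[:,:,::-1])
E
```

```text
16.05 [0.55723186 0.34637835 0.0361993 ] [0.25900523 1.02393716 0.51025522]
```

View pics/g6.png

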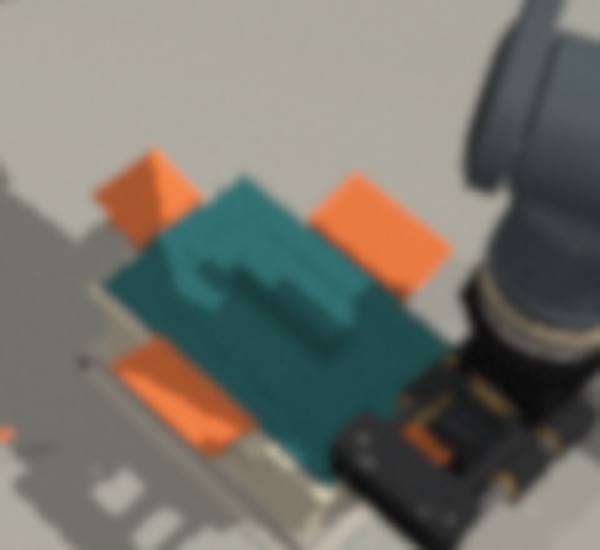

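The crop shows the gripper at the +y clip, whose orange is partly visible at (430,440), and the lid still flat.

Request:
{"op": "send_rows", "data": {
  "plan": [-0.2,0,0.3,0,0,0,1,-0.4,0,0.6,0,0,0,1,-0.4,0,0.6,0,0,0,1]
}}

```text
clock: 16.48
tool_pos: [0.557, 0.3424, 0.0301]
tool_rot: [0.0, 0.725, 0.689, -0.0]
wrist_force: [0.5, 2.2, 0.9]
width: 0.0006
finger_force: 0.7
```

Request:
{"op": "send_rows", "data": {
  "plan": [-0.15,0,0.15,0,0,0,1,-0.3,0,0.3,0,0,0,1,-0.3,0,0.3,0,0,0,1]
}}

```text
clock: 16.85
tool_pos: [0.5568, 0.3395, 0.0273]
tool_rot: [0.0, 0.725, 0.689, -0.0]
wrist_force: [0.8, 1.9, -0.1]
width: 0.0003
finger_force: 0.8
```

Request:
{"op": "send_rows", "data": {
  "plan": [-0.1,0,0.1,0,0,0,1,-0.2,0,0.2,0,0,0,1,-0.2,0,0.2,0,0,0,1]
}}

```text
clock: 17.23
tool_pos: [0.5567, 0.3375, 0.0253]
tool_rot: [-0.0, 0.725, 0.689, -0.0]
wrist_force: [0.3, 3.0, -0.2]
width: 0.0006
finger_force: 0.9
```

Request:
{"op": "send_rows", "data": {
  "plan": [-0.1,0,0.07,0,0,0,1,-0.2,0,0.13,0,0,0,1,-0.2,0,0.13,0,0,0,1]
}}

```text
clock: 17.6
tool_pos: [0.5566, 0.3355, 0.0241]
tool_rot: [-0.0, 0.725, 0.689, -0.0]
wrist_force: [0.1, 2.6, -1.6]
width: 0.0005
finger_force: 1.0
```

Request:
{"op": "send_rows", "data": {
  "plan": [-0.1,0,0.06,0,0,0,1,-0.2,0,0.1,0,0,0,1,-0.2,0,0.1,0,0,0,1]
}}

```text
clock: 17.98
tool_pos: [0.5565, 0.3335, 0.0231]
tool_rot: [-0.0, 0.725, 0.689, -0.0]
wrist_force: [0.5, 2.8, -1.3]
width: 0.0007
finger_force: 1.1
```

Request:
{"op": "send_rows", "data": {
  "plan": [-0.1,0,0.05,0,0,0,1,-0.2,0,0.1,0,0,0,1,-0.2,0,0.1,0,0,0,1]
}}

```text
clock: 18.35
tool_pos: [0.5566, 0.3327, 0.0225]
tool_rot: [-0.0, 0.725, 0.688, 0.001]
wrist_force: [-0.6, 6.0, -0.2]
width: 0.0001
finger_force: 2.7
```

Request:
{"op": "send_rows", "data": {
  "plan": [-0.05,0,0.03,0,0,0,1,-0.1,0,0.05,0,0,0,1,-0.1,0,0.05,0,0,0,1]
}}

```text
clock: 18.73
tool_pos: [0.5566, 0.3325, 0.0223]
tool_rot: [-0.001, 0.725, 0.688, 0.002]
wrist_force: [-1.8, 6.7, 0.4]
width: 0.0004
finger_force: 3.6
```

Request:
{"op": "send_rows", "data": {
  "plan": [-0.05,0,0.03,0,0,0,1,-0.1,0,0.05,0,0,0,1,-0.1,0,0.05,0,0,0,1]
}}

```text
clock: 19.1
tool_pos: [0.5567, 0.3321, 0.022]
tool_rot: [-0.001, 0.725, 0.688, 0.002]
wrist_force: [-1.8, 8.9, 1.9]
width: 0.0005
finger_force: 4.3
```

Request:
{"op": "send_rows", "data": {
  "plan": [-0.05,0,0.03,0,0,0,1,-0.1,0,0.05,0,0,0,1,-0.1,0,0.05,0,0,0,1]
}}

```text
clock: 19.48
tool_pos: [0.5567, 0.3317, 0.0217]
tool_rot: [-0.001, 0.725, 0.688, 0.002]
wrist_force: [-1.3, 10.3, 1.0]
width: 0.0005
finger_force: 5.0
```

Request:
{"op": "send_rows", "data": {
  "plan": [-0.05,0,0.03,0,0,0,1,-0.1,0,0.05,0,0,0,1,-0.1,0,0.05,0,0,0,1]
}}

```text
clock: 19.85
tool_pos: [0.5568, 0.3315, 0.0216]
tool_rot: [-0.001, 0.726, 0.688, 0.003]
wrist_force: [-1.9, 11.1, 3.7]
width: 0.0005
finger_force: 6.0
```

Request:
{"op": "send_rows", "data": {
  "plan": [-0.05,0,0.03,0,0,0,1,-0.1,0,0.05,0,0,0,1,-0.1,0,0.05,0,0,0,1]
}}

```text
clock: 20.23
tool_pos: [0.5567, 0.331, 0.0212]
tool_rot: [-0.002, 0.726, 0.688, 0.003]
wrist_force: [-1.5, 12.5, 4.2]
width: 0.0005
finger_force: 6.6
```

Request:
{"op": "send_rows", "data": {
  "plan": [1.5,0,0,0,0,0,1,3,0,-0.5,0,0,0,1,3,0,-4,0,0,0,1,3,0,-9,0,0,0,1,1,0,-13,0,0,0,1,-5,0,-13,0,0,0,1,-11,0,-13,0,0,0,1,-17,0,-13,0,0,0,1,-22,0,-13,0,0,0,1,-24.6,0,-13,0,0,0,1]
}}

```text
clock: 21.48
tool_pos: [0.5429, 0.078, 0.1497]
tool_rot: [-0.0, 0.726, 0.688, -0.001]
wrist_force: [0.3, 0.8, -0.3]
width: 0.0005
finger_force: 0.0
```

Request:
{"op": "send_rows", "data": {
  "plan": [0,0,3,0,0,0,1,0,0,6,0,0,0,1,0,0,7.2,0,0,0,1,0,0,7.6,0,0,0,1,0,0,7.6,0,0,0,1]
}}

```text
clock: 22.1
tool_pos: [0.544, 0.081, 0.0741]
tool_rot: [0.0, 0.725, 0.689, 0.0]
wrist_force: [-0.4, 0.2, -0.3]
width: 0.0004
finger_force: 0.0
```

```bash
python3 - <<'E'
from h import *
s=get_state();print(s['clock'],s['tool_pos'],s['wrist_force'],s['joint_positions'])
for n in("scene","top"):
    im=eyes.get_image(n);np.save(f"pics/{n}7.npy",im)
    hs=cv2.cvtColor(im,cv2.COLOR_RGB2HSV);o=((hs[...,0]<14)&(hs[...,1]>170)&(im[...,0]>110)).astype(np.uint8)
    k,l,st,ce=cv2.connectedComponentsWithStats(o)
    for i in range(1,k):
        if st[i,4]>15 and abs(plane(n,ce[i],.08)[0]-[.55,.215,.08]).max()<.2: print(n,st[i].tolist(),ce[i].round(1),plane(n,ce[i],.08)[0].round(3))
th=lambda t:[.0145*np.cos(t)+.035*np.sin(t),.0145*np.sin(t)-.035*np.cos(t)]
for t in(0,1.57):
    o,u=th(t);print(t,[proj(n,[.556,.306+o,.0875+u])[0].round(1) for n in("scene","top")])
E
```

```text
22.1 [0.54404234 0.08103283 0.0741034 ] [-0.39455346  0.20600969 -0.28761434] [-5.52132483e-02  5.83048761e-01  1.72078003e+00 -2.64441717e-04
  8.37004274e-01 -4.02312635e-03]
scene [290, 221, 18, 17, 173] [298.4 228.8] [0.537 0.096 0.08 ]
scene [333, 227, 25, 21, 264] [345.3 236.7] [0.456 0.213 0.08 ]
scene [294, 259, 25, 21, 238] [306.1 268.9] [0.627 0.205 0.08 ]
scene [346, 271, 22, 17, 207] [356.6 278.8] [0.549 0.322 0.08 ]
top [162, 165, 22, 12, 173] [170.  169.7] [0.642 0.22  0.08 ]
top [132, 187, 14, 16, 193] [138.2 194.2] [0.557 0.327 0.08 ]
top [157, 215, 4, 11, 23] [158.8 220.4] [0.468 0.254 0.08 ]
0 [array([352.7, 285. ]), array([142.2, 195.4])]
1.57 [array([362.7, 280.8]), array([132.1, 193.8])]
```

Request:
{"op": "send_rows", "data": {
  "plan": [0,0,-4,0,0,0,1,4,0,-4,0,0,0,1,6.5,0,-4,0,0,0,1,6.5,0,-2,0,0,0,1,6.5,0,0,0,0,0,1,6.5,0,0.7,0,0,0,1,6.5,0,1,0,0,0,1,6.5,0,1,0,0,0,1]
}}

```text
clock: 23.2
tool_pos: [0.5474, 0.1458, 0.0642]
tool_rot: [0.0, 0.725, 0.689, 0.0]
wrist_force: [-0.5, 0.5, 0.4]
width: 0.0004
finger_force: 0.0
```

Request:
{"op": "send_rows", "data": {
  "plan": [0,0,0.2,0,0,0,1,0,0,0.4,0,0,0,1,0,0,0.5,0,0,0,1,0,0,0.5,0,0,0,1]
}}

```text
clock: 23.7
tool_pos: [0.5468, 0.1458, 0.0585]
tool_rot: [-0.0, 0.725, 0.689, -0.0]
wrist_force: [-0.5, 0.1, -0.4]
width: 0.0001
finger_force: 0.0
```

Request:
{"op": "send_rows", "data": {
  "plan": [0,0,0.15,0,0,0,1,0,0,0.3,0,0,0,1,0,0,0.3,0,0,0,1]
}}

```text
clock: 24.08
tool_pos: [0.5467, 0.1458, 0.0555]
tool_rot: [-0.0, 0.725, 0.689, -0.0]
wrist_force: [-0.7, -0.3, -0.1]
width: 0.0005
finger_force: 0.0
```

Request:
{"op": "send_rows", "data": {
  "plan": [0,0,0.15,0,0,0,1,0,0,0.3,0,0,0,1,0,0,0.3,0,0,0,1]
}}

```text
clock: 24.45
tool_pos: [0.5468, 0.1459, 0.0525]
tool_rot: [-0.0, 0.725, 0.689, -0.0]
wrist_force: [0.1, -0.1, -0.3]
width: 0.0004
finger_force: 0.0
```

Request:
{"op": "send_rows", "data": {
  "plan": [0,0,0.1,0,0,0,1,0,0,0.2,0,0,0,1,0,0,0.2,0,0,0,1]
}}

```text
clock: 24.82
tool_pos: [0.547, 0.1459, 0.0518]
tool_rot: [0.0, 0.725, 0.689, 0.0]
wrist_force: [-1.5, 0.1, 7.7]
width: 0.0002
finger_force: 3.8
```

Contact with the lid plate puts the true fingertip 38 mm above the reported TCP, so I was pressing too high on the flap. I redo clip4 with the right height.

Request:
{"op": "send_rows", "data": {
  "plan": [0,0,-4,0,0,0,1,-6,0,-4,0,0,0,1,-6.8,0,-3,0,0,0,1,-6.8,0,-1.5,0,0,0,1,-7,0,-0.8,0,0,0,1,-7.1,0,0,0,0,0,1,-7.1,0,0.6,0,0,0,1,-7,0,1.2,0,0,0,1,-6.7,0,2,0,0,0,1,-6.7,0,2,0,0,0,1]
}}

```text
clock: 26.08
tool_pos: [0.5434, 0.0791, 0.0301]
tool_rot: [-0.0, 0.725, 0.689, -0.0]
wrist_force: [-0.1, -1.0, 1.2]
width: 0.0008
finger_force: 0.4
```

Request:
{"op": "send_rows", "data": {
  "plan": [0.2,0,0.35,0,0,0,1,0.4,0,0.65,0,0,0,1,0.7,0,0.95,0,0,0,1,0.7,0,0.95,0,0,0,1]
}}

```text
clock: 26.58
tool_pos: [0.5439, 0.0861, 0.021]
tool_rot: [0.0, 0.725, 0.689, 0.0]
wrist_force: [0.1, 0.3, 1.7]
width: 0.0004
finger_force: 0.5
```

Request:
{"op": "send_rows", "data": {
  "plan": [0.15,0,0.13,0,0,0,1,0.3,0,0.27,0,0,0,1,0.3,0,0.27,0,0,0,1]
}}

```text
clock: 26.95
tool_pos: [0.5441, 0.0883, 0.019]
tool_rot: [0.0, 0.725, 0.689, -0.0]
wrist_force: [-0.7, -3.1, 5.9]
width: 0.0006
finger_force: 2.9
```

Request:
{"op": "send_rows", "data": {
  "plan": [0.1,0,0.08,0,0,0,1,0.2,0,0.15,0,0,0,1,0.2,0,0.15,0,0,0,1]
}}

```text
clock: 27.32
tool_pos: [0.5442, 0.0901, 0.0177]
tool_rot: [0.001, 0.725, 0.689, -0.0]
wrist_force: [-1.1, -2.9, 6.9]
width: 0.0002
finger_force: 3.2
```

Request:
{"op": "send_rows", "data": {
  "plan": [0.1,0,0.05,0,0,0,1,0.2,0,0.1,0,0,0,1,0.2,0,0.1,0,0,0,1]
}}

```text
clock: 27.7
tool_pos: [0.5443, 0.0918, 0.0166]
tool_rot: [0.001, 0.725, 0.689, -0.001]
wrist_force: [-1.9, -4.6, 6.7]
width: 0.0005
finger_force: 3.5
```

Request:
{"op": "send_rows", "data": {
  "plan": [0.1,0,0.04,0,0,0,1,0.2,0,0.08,0,0,0,1,0.2,0,0.08,0,0,0,1]
}}

```text
clock: 28.08
tool_pos: [0.5443, 0.0946, 0.0151]
tool_rot: [0.0, 0.725, 0.689, -0.0]
wrist_force: [-1.1, -3.2, 1.3]
width: 0.0003
finger_force: 1.4
```

Request:
{"op": "send_rows", "data": {
  "plan": [0.1,0,0.04,0,0,0,1,0.2,0,0.08,0,0,0,1,0.2,0,0.08,0,0,0,1]
}}

```text
clock: 28.45
tool_pos: [0.5444, 0.0965, 0.0143]
tool_rot: [0.0, 0.725, 0.689, -0.0]
wrist_force: [-0.6, -5.1, 0.9]
width: 0.0003
finger_force: 2.9
```

Request:
{"op": "send_rows", "data": {
  "plan": [0.1,0,0.03,0,0,0,1,0.2,0,0.06,0,0,0,1,0.2,0,0.06,0,0,0,1]
}}

```text
clock: 28.82
tool_pos: [0.5444, 0.097, 0.0141]
tool_rot: [0.001, 0.724, 0.689, -0.001]
wrist_force: [-2.4, -10.2, 5.2]
width: 0.0005
finger_force: 5.6
```

Request:
{"op": "send_rows", "data": {
  "plan": [-1.5,0,0,0,0,0,1,-3,0,-1,0,0,0,1,-3,0,-5,0,0,0,1,-2,0,-9,0,0,0,1,4,0,-9,0,0,0,1,10,0,-9,0,0,0,1,16,0,-9,0,0,0,1,21,0,-9,0,0,0,1,25.4,0,-9,0,0,0,1,25.4,0,-9,0,0,0,1]
}}

```text
clock: 30.08
tool_pos: [0.5574, 0.3558, 0.1041]
tool_rot: [-0.0, 0.724, 0.69, 0.001]
wrist_force: [-0.6, -0.4, -0.3]
width: 0.0006
finger_force: 0.0
```

Request:
{"op": "send_rows", "data": {
  "plan": [0,0,2.4,0,0,0,1,0.1,0,3.8,0,0,0,1,0.2,0,4.6,0,0,0,1,0.3,0,5.3,0,0,0,1,0.3,0,5.9,0,0,0,1,0.2,0,6.5,0,0,0,1,-0.1,0,7.2,0,0,0,1,-0.5,0,7.9,0,0,0,1,-0.5,0,7.9,0,0,0,1]
}}

```text
clock: 31.2
tool_pos: [0.5571, 0.3472, 0.0241]
tool_rot: [-0.0, 0.725, 0.689, -0.0]
wrist_force: [0.3, 0.8, 0.6]
width: 0.0006
finger_force: 0.5
```

Request:
{"op": "send_rows", "data": {
  "plan": [-0.15,0,0.17,0,0,0,1,-0.3,0,0.33,0,0,0,1,-0.3,0,0.33,0,0,0,1]
}}

```text
clock: 31.58
tool_pos: [0.557, 0.3446, 0.0214]
tool_rot: [-0.0, 0.725, 0.689, 0.0]
wrist_force: [0.2, 2.2, -0.1]
width: 0.0003
finger_force: 0.6
```

Request:
{"op": "send_rows", "data": {
  "plan": [-0.15,0,0.12,0,0,0,1,-0.3,0,0.25,0,0,0,1,-0.3,0,0.25,0,0,0,1]
}}

```text
clock: 31.95
tool_pos: [0.5569, 0.3414, 0.0188]
tool_rot: [0.0, 0.725, 0.689, -0.0]
wrist_force: [-0.3, 2.8, 0.4]
width: 0.0006
finger_force: 0.7
```

Request:
{"op": "send_rows", "data": {
  "plan": [-0.15,0,0.12,0,0,0,1,-0.3,0,0.23,0,0,0,1,-0.3,0,0.23,0,0,0,1]
}}

```text
clock: 32.33
tool_pos: [0.5568, 0.3384, 0.0165]
tool_rot: [0.0, 0.725, 0.689, -0.0]
wrist_force: [1.0, 1.6, -0.6]
width: 0.0005
finger_force: 0.7
```

Request:
{"op": "send_rows", "data": {
  "plan": [-0.1,0,0.07,0,0,0,1,-0.2,0,0.13,0,0,0,1,-0.2,0,0.13,0,0,0,1]
}}

```text
clock: 32.7
tool_pos: [0.5568, 0.3369, 0.0154]
tool_rot: [-0.0, 0.725, 0.689, 0.0]
wrist_force: [0.7, 2.8, -0.7]
width: 0.0003
finger_force: 1.3
```

Request:
{"op": "send_rows", "data": {
  "plan": [-0.1,0,0.06,0,0,0,1,-0.2,0,0.11,0,0,0,1,-0.2,0,0.11,0,0,0,1]
}}

```text
clock: 33.08
tool_pos: [0.5568, 0.3357, 0.0146]
tool_rot: [-0.0, 0.725, 0.689, 0.001]
wrist_force: [-1.7, 6.5, 1.0]
width: 0.0004
finger_force: 2.8
```

Rising at the rib now; continue in small steps.

Request:
{"op": "send_rows", "data": {
  "plan": [-0.1,0,0.05,0,0,0,1,-0.2,0,0.1,0,0,0,1,-0.2,0,0.1,0,0,0,1]
}}

```text
clock: 33.45
tool_pos: [0.5568, 0.3346, 0.0139]
tool_rot: [-0.001, 0.725, 0.688, 0.002]
wrist_force: [-0.5, 7.8, 0.9]
width: 0.0003
finger_force: 3.8
```

Request:
{"op": "send_rows", "data": {
  "plan": [-0.1,0,0.05,0,0,0,1,-0.2,0,0.1,0,0,0,1,-0.2,0,0.1,0,0,0,1]
}}

```text
clock: 33.83
tool_pos: [0.5568, 0.3336, 0.0132]
tool_rot: [-0.001, 0.725, 0.688, 0.002]
wrist_force: [-1.0, 9.6, 2.9]
width: 0.0005
finger_force: 4.9
```

Request:
{"op": "send_rows", "data": {
  "plan": [-0.1,0,0.05,0,0,0,1,-0.15,0,0.08,0,0,0,1,-0.15,0,0.08,0,0,0,1]
}}

```text
clock: 34.2
tool_pos: [0.5567, 0.3317, 0.0123]
tool_rot: [-0.001, 0.725, 0.688, 0.002]
wrist_force: [-1.3, 8.5, 1.4]
width: 0.0008
finger_force: 4.5
```

Request:
{"op": "send_rows", "data": {
  "plan": [-0.1,0,0.05,0,0,0,1,-0.15,0,0.07,0,0,0,1,-0.15,0,0.07,0,0,0,1]
}}

```text
clock: 34.58
tool_pos: [0.5564, 0.329, 0.0111]
tool_rot: [-0.0, 0.725, 0.689, 0.001]
wrist_force: [0.1, 6.5, 0.7]
width: 0.0005
finger_force: 3.1
```

Request:
{"op": "send_rows", "data": {
  "plan": [-0.1,0,0.03,0,0,0,1,-0.2,0,0.05,0,0,0,1,-0.2,0,0.05,0,0,0,1]
}}

```text
clock: 34.95
tool_pos: [0.5563, 0.3266, 0.0103]
tool_rot: [-0.0, 0.725, 0.688, 0.001]
wrist_force: [0.3, 6.9, -0.8]
width: 0.0006
finger_force: 3.1
```

Request:
{"op": "send_rows", "data": {
  "plan": [-0.1,0,0.03,0,0,0,1,-0.15,0,0.05,0,0,0,1,-0.15,0,0.05,0,0,0,1]
}}

```text
clock: 35.33
tool_pos: [0.5563, 0.3264, 0.0102]
tool_rot: [-0.001, 0.725, 0.688, 0.002]
wrist_force: [-0.4, 9.4, 0.2]
width: -0.0002
finger_force: 4.6
```

Clips 2 and 4 gave the force drop, then the wall. Now I turn 90° for the x-edge clips.

Request:
{"op": "send_rows", "data": {
  "plan": [1.5,0,0,0,0,0,1,3,0,-1,0,0,0,1,3,0,-5,0,0,0,1,3,0,-9.5,0,0,10,1,0,2,-9.5,0,0,20,1,-3,5,-9.5,0,0,30,1,-6,8,-9.5,0,0,40,1,-9,11,-9.5,0,0,50,1,-10.9,11.3,-9.5,0,0,60,1,-10.9,11.3,-9.5,0,0,70,1]
}}

```text
clock: 36.58
tool_pos: [0.6641, 0.2072, 0.1051]
tool_rot: [0.001, 0.99, 0.144, -0.0]
wrist_force: [0.4, -0.3, 0.9]
width: 0.0005
finger_force: 0.0
```

Request:
{"op": "send_rows", "data": {
  "plan": [0,0,0,0,0,10,1,0,0,0,0,0,20,1,0,0,0,0,0,20,1,0,0,0,0,0,20,1]
}}

```text
clock: 37.08
tool_pos: [0.6633, 0.2095, 0.105]
tool_rot: [0.0, 1.0, -0.024, -0.0]
wrist_force: [0.0, 0.0, 0.1]
width: 0.0004
finger_force: 0.0
```

```bash
python3 - <<'E'
from h import *
s=get_state();print(s['clock'],s['tool_pos'],s['wrist_force'],s['joint_positions'])
q=s['tool_rot'];M=R.from_quat([q[1],q[2],q[3],q[0]]).as_matrix();print(M.round(4))
L=np.array([.5513,.215]);ex=np.array([.9988,-.05])
T=np.r_[L+.1125*ex,.066];print("to start clip1 (tool cm)",(M.T@(T-s['tool_pos'])*100).round(2))
for n in("scene","top"):
    im=eyes.get_image(n)
    hs=cv2.cvtColor(im,cv2.COLOR_RGB2HSV);o=((hs[...,0]<14)&(hs[...,1]>170)&(im[...,0]>100)).astype(np.uint8)
    k,l,st,ce=cv2.connectedComponentsWithStats(o)
    for i in range(1,k):
        if st[i,4]>15 and abs(plane(n,ce[i],.08)[0]-[.55,.215,.08]).max()<.2: print(n,st[i].tolist(),plane(n,ce[i],.08)[0].round(3))
    hs=(hs[...,0]>80)&(hs[...,0]<100)&(hs[...,1]>110)
    print(n,cv2.minAreaRect(plane(n,big(hs),.09)[:,:2].astype(np.float32)*1000))
E
```

```text
37.075 [0.663299   0.20951833 0.10497783] [0.01747939 0.04361153 0.14809875] [ 1.45922519e-01  7.08179363e-01  1.30819467e+00 -5.00892177e-04
  1.12531031e+00  1.76561137e+00]
[[ 9.988e-01 -4.870e-02 -0.000e+00]
 [-4.870e-02 -9.988e-01 -5.000e-04]
 [-0.000e+00  5.000e-04 -1.000e+00]]
to start clip1 (tool cm) [0.04 0.01 3.9 ]
scene [334, 227, 24, 21, 265] [0.455 0.213 0.08 ]
scene [294, 261, 4, 5, 17] [0.634 0.171 0.08 ]
scene [301, 266, 16, 14, 119] [0.631 0.217 0.08 ]
scene [346, 273, 11, 15, 75] [0.564 0.314 0.08 ]
scene ((553.9470825195312, 242.74734497070312), (115.60780334472656, 118.87759399414062), 87.8011474609375)
top [170, 167, 14, 11, 136] [0.635 0.197 0.08 ]
top [198, 190, 7, 17, 83] [0.544 0.111 0.08 ]
top [162, 215, 19, 13, 203] [0.467 0.214 0.08 ]
top ((548.5087280273438, 182.35491943359375), (120.10054016113281, 123.54570007324219), 85.82289123535156)
```

Both y-edge clips now show as narrow strips, so they are shut. Next is clip1.

Request:
{"op": "send_rows", "data": {
  "plan": [0,0,2,0,0,0,1,0,0,3.4,0,0,0,1,0.1,0,4.2,0,0,0,1,0.3,0,5.0,0,0,0,1,0.3,0,5.6,0,0,0,1,0.2,0,6.3,0,0,0,1,0,0,7.0,0,0,0,1,-0.3,0,7.7,0,0,0,1,-0.6,0,8.1,0,0,0,1,-0.6,0,8.1,0,0,0,1]
}}

```text
clock: 38.42
tool_pos: [0.657, 0.2098, 0.0234]
tool_rot: [0.0, 1.0, -0.026, -0.0]
wrist_force: [0.5, 0.5, 1.6]
width: 0.0007
finger_force: 0.5
```

Request:
{"op": "send_rows", "data": {
  "plan": [-0.1,0,0.1,0,0,0,1,-0.2,0,0.23,0,0,0,1,-0.2,0,0.23,0,0,0,1]
}}

```text
clock: 38.8
tool_pos: [0.6554, 0.2099, 0.0215]
tool_rot: [-0.0, 1.0, -0.026, 0.0]
wrist_force: [1.0, -0.6, 0.7]
width: 0.0005
finger_force: 0.5
```

Request:
{"op": "send_rows", "data": {
  "plan": [-0.1,0,0.1,0,0,0,1,-0.25,0,0.23,0,0,0,1,-0.25,0,0.23,0,0,0,1]
}}

```text
clock: 39.17
tool_pos: [0.6529, 0.21, 0.0192]
tool_rot: [0.0, 1.0, -0.026, 0.0]
wrist_force: [1.2, -0.4, 1.5]
width: 0.0004
finger_force: 0.8
```

Request:
{"op": "send_rows", "data": {
  "plan": [-0.1,0,0.08,0,0,0,1,-0.2,0,0.16,0,0,0,1,-0.2,0,0.16,0,0,0,1]
}}

```text
clock: 39.55
tool_pos: [0.6523, 0.2101, 0.0185]
tool_rot: [-0.0, 1.0, -0.026, 0.002]
wrist_force: [3.1, -0.8, 5.1]
width: 0.0002
finger_force: 2.3
```

Request:
{"op": "send_rows", "data": {
  "plan": [-0.1,0,0.07,0,0,0,1,-0.2,0,0.14,0,0,0,1,-0.2,0,0.14,0,0,0,1]
}}

```text
clock: 39.92
tool_pos: [0.6516, 0.2101, 0.0178]
tool_rot: [-0.0, 1.0, -0.026, 0.003]
wrist_force: [3.4, -0.4, 7.4]
width: 0.0004
finger_force: 3.2
```

Request:
{"op": "send_rows", "data": {
  "plan": [-0.1,0,0.07,0,0,0,1,-0.2,0,0.13,0,0,0,1,-0.2,0,0.13,0,0,0,1]
}}

```text
clock: 40.3
tool_pos: [0.6507, 0.2102, 0.0171]
tool_rot: [-0.0, 1.0, -0.026, 0.004]
wrist_force: [5.0, -1.2, 7.5]
width: 0.0004
finger_force: 3.8
```

Request:
{"op": "send_rows", "data": {
  "plan": [-0.1,0,0.06,0,0,0,1,-0.2,0,0.11,0,0,0,1,-0.2,0,0.11,0,0,0,1]
}}

```text
clock: 40.67
tool_pos: [0.6501, 0.2103, 0.0166]
tool_rot: [-0.0, 1.0, -0.026, 0.005]
wrist_force: [5.4, -1.7, 9.0]
width: 0.0005
finger_force: 4.5
```

Request:
{"op": "send_rows", "data": {
  "plan": [-0.1,0,0.04,0,0,0,1,-0.2,0,0.08,0,0,0,1,-0.2,0,0.08,0,0,0,1]
}}

```text
clock: 41.05
tool_pos: [0.6474, 0.2104, 0.015]
tool_rot: [-0.0, 1.0, -0.026, 0.005]
wrist_force: [5.7, -2.8, 6.3]
width: 0.0008
finger_force: 3.8
```

Request:
{"op": "send_rows", "data": {
  "plan": [-0.1,0,0.03,0,0,0,1,-0.15,0,0.06,0,0,0,1,-0.15,0,0.06,0,0,0,1]
}}

```text
clock: 41.42
tool_pos: [0.643, 0.2105, 0.013]
tool_rot: [-0.0, 1.0, -0.026, 0.002]
wrist_force: [5.9, -0.5, 5.1]
width: 0.0004
finger_force: 3.0
```

Request:
{"op": "send_rows", "data": {
  "plan": [-0.1,0,0.02,0,0,0,1,-0.15,0,0.04,0,0,0,1,-0.15,0,0.04,0,0,0,1]
}}

```text
clock: 41.8
tool_pos: [0.6429, 0.2106, 0.0129]
tool_rot: [-0.0, 1.0, -0.026, 0.003]
wrist_force: [7.9, -1.7, 4.5]
width: 0.0004
finger_force: 3.8
```

Request:
{"op": "send_rows", "data": {
  "plan": [1.5,0,0,0,0,0,1,3,0,-1,0,0,0,1,3,0,-5,0,0,0,1,3,0,-9.5,0,0,0,1,-3,0,-9.5,0,0,0,1,-9,0,-9.5,0,0,0,1,-15,0,-9.5,0,0,0,1,-20.1,0,-9.5,0,0,0,1,-20.1,0,-9.5,0,0,0,1]
}}

```text
clock: 42.92
tool_pos: [0.429, 0.2203, 0.1052]
tool_rot: [0.002, 1.0, -0.025, -0.007]
wrist_force: [-0.2, 0.3, -0.1]
width: 0.0007
finger_force: 0.0
```

```bash
python3 - <<'E'
from h import *
eyes.get_image("top");s=get_state();M=R.from_quat(np.roll(s['tool_rot'],-1)).as_matrix()
L=np.array([.5513,.215]);ex=np.array([.9988,-.05]);T=np.r_[L-.1125*ex,.066]
print(s['clock'],s['tool_pos'],s['wrist_force'],(M.T@(T-s['tool_pos'])*100).round(2))
E
```

```text
42.975 [0.43375561 0.22079544 0.10583527] [-0.21755617  1.11995405  0.0903836 ] [ 0.55 -0.02  3.98]
```

Request:
{"op": "send_rows", "data": {
  "plan": [0,0,0,0,0,0,1,0,0,0.5,0,0,0,1,0,0,1,0,0,0,1,0,0,1,0,0,0,1]
}}

```text
clock: 43.48
tool_pos: [0.4389, 0.2207, 0.0962]
tool_rot: [0.0, 1.0, -0.026, -0.001]
wrist_force: [-0.3, -0.4, -0.1]
width: 0.0005
finger_force: 0.0
```

Request:
{"op": "send_rows", "data": {
  "plan": [0,0,1.4,0,0,0,1,0,0,2.5,0,0,0,1,-0.1,0,3.3,0,0,0,1,-0.3,0,4.1,0,0,0,1,-0.3,0,4.7,0,0,0,1,-0.2,0,5.4,0,0,0,1,0,0,6.1,0,0,0,1,0.3,0,6.8,0,0,0,1,0.6,0,7.2,0,0,0,1,0.6,0,7.2,0,0,0,1]
}}

```text
clock: 44.72
tool_pos: [0.445, 0.2206, 0.0245]
tool_rot: [0.0, 1.0, -0.026, -0.0]
wrist_force: [-1.1, -0.4, -0.2]
width: 0.0004
finger_force: 0.6
```

Request:
{"op": "send_rows", "data": {
  "plan": [0.1,0,0.1,0,0,0,1,0.2,0,0.23,0,0,0,1,0.2,0,0.23,0,0,0,1]
}}

```text
clock: 45.1
tool_pos: [0.4469, 0.2205, 0.0226]
tool_rot: [0.0, 1.0, -0.026, -0.0]
wrist_force: [-0.7, -0.1, -0.0]
width: 0.0004
finger_force: 0.7
```

Request:
{"op": "send_rows", "data": {
  "plan": [0.1,0,0.1,0,0,0,1,0.25,0,0.23,0,0,0,1,0.25,0,0.23,0,0,0,1]
}}

```text
clock: 45.48
tool_pos: [0.4488, 0.2204, 0.0204]
tool_rot: [0.0, 1.0, -0.026, -0.001]
wrist_force: [-3.7, 0.8, 3.7]
width: 0.0001
finger_force: 2.7
```

Request:
{"op": "send_rows", "data": {
  "plan": [0.1,0,0.08,0,0,0,1,0.2,0,0.16,0,0,0,1,0.2,0,0.16,0,0,0,1]
}}

```text
clock: 45.85
tool_pos: [0.4503, 0.2203, 0.0189]
tool_rot: [0.0, 1.0, -0.026, -0.001]
wrist_force: [-5.1, 1.3, 5.5]
width: 0.0005
finger_force: 4.0
```

Request:
{"op": "send_rows", "data": {
  "plan": [0.1,0,0.07,0,0,0,1,0.2,0,0.14,0,0,0,1,0.2,0,0.14,0,0,0,1]
}}

```text
clock: 46.22
tool_pos: [0.4521, 0.2202, 0.0175]
tool_rot: [0.0, 1.0, -0.026, -0.001]
wrist_force: [-5.9, 1.3, 4.9]
width: 0.0005
finger_force: 3.8
```

Request:
{"op": "send_rows", "data": {
  "plan": [0.1,0,0.06,0,0,0,1,0.2,0,0.11,0,0,0,1,0.2,0,0.11,0,0,0,1]
}}

```text
clock: 46.6
tool_pos: [0.4541, 0.2201, 0.0161]
tool_rot: [0.0, 1.0, -0.026, -0.001]
wrist_force: [-4.2, 1.2, 3.8]
width: 0.0004
finger_force: 3.1
```

Request:
{"op": "send_rows", "data": {
  "plan": [0.1,0,0.04,0,0,0,1,0.15,0,0.08,0,0,0,1,0.15,0,0.08,0,0,0,1]
}}

```text
clock: 46.98
tool_pos: [0.4566, 0.22, 0.0151]
tool_rot: [0.0, 1.0, -0.026, -0.001]
wrist_force: [-4.3, 0.6, -1.2]
width: 0.0003
finger_force: 1.7
```

Request:
{"op": "send_rows", "data": {
  "plan": [0.1,0,0.04,0,0,0,1,0.15,0,0.07,0,0,0,1,0.15,0,0.07,0,0,0,1]
}}

```text
clock: 47.35
tool_pos: [0.4579, 0.2199, 0.0146]
tool_rot: [0.0, 1.0, -0.026, -0.001]
wrist_force: [-5.2, 0.2, -1.1]
width: 0.0003
finger_force: 2.3
```

Request:
{"op": "send_rows", "data": {
  "plan": [0.1,0,0.03,0,0,0,1,0.2,0,0.06,0,0,0,1,0.2,0,0.06,0,0,0,1]
}}

```text
clock: 47.72
tool_pos: [0.4582, 0.2198, 0.0142]
tool_rot: [0.0, 1.0, -0.026, -0.002]
wrist_force: [-7.7, 2.1, 4.6]
width: 0.0007
finger_force: 4.3
```

Request:
{"op": "send_rows", "data": {
  "plan": [0.1,0,0.03,0,0,0,1,0.2,0,0.06,0,0,0,1,0.2,0,0.06,0,0,0,1]
}}

```text
clock: 48.1
tool_pos: [0.4585, 0.2198, 0.0139]
tool_rot: [0.0, 1.0, -0.026, -0.004]
wrist_force: [-10.7, 1.7, 7.7]
width: 0.0009
finger_force: 6.3
```

Request:
{"op": "send_rows", "data": {
  "plan": [-1.5,0,0,0,0,0,1,-3,0,-1,0,0,0,1,-3,0,-5,0,0,0,1,-3,0,-11,0,0,0,1,-3,6,-14,0,0,0,1,-3,12,-14,0,0,0,1,-3,18,-14,0,0,0,1,-3,24,-14,0,0,0,1,-3,28,-14,0,0,0,1,-3,28,-14,0,0,0,1]
}}

```text
clock: 49.35
tool_pos: [0.4197, -0.0615, 0.1545]
tool_rot: [0.001, 1.0, -0.028, 0.002]
wrist_force: [0.1, 0.4, -0.3]
width: 0.0003
finger_force: 0.0
```

```bash
python3 - <<'E'
from h import *
[eyes.get_image("top") for _ in range(4)]
im=eyes.get_image("scene");t=eyes.get_image("top");s=get_state();print(s['clock'],s['tool_pos'],s['wrist_force'])
for n,g in(("scene",im),("top",t)):
    hs=cv2.cvtColor(g,cv2.COLOR_RGB2HSV);m=(hs[...,0]>80)&(hs[...,0]<100)&(hs[...,1]>110)
    print(n,cv2.minAreaRect(plane(n,big(m),.09)[:,:2].astype(np.float32)*1000))
a=cv2.resize(t[150:250,120:230],None,fx=3.6,fy=3.6,interpolation=2);b=cv2.resize(im[200:300,270:380],None,fx=3.6,fy=3.6,interpolation=2)
cv2.imwrite("pics/g7.png",np.hstack([a,b])[:,:,::-1])
E
```

```text
49.65 [ 0.41819172 -0.05713324  0.15367363] [ 0.95466322 -0.34106293 -0.33787165]
scene ((553.1256713867188, 214.02011108398438), (173.2918701171875, 122.57157897949219), 86.7694320678711)
top ((550.5767822265625, 212.26406860351562), (129.12930297851562, 182.57156372070312), 0.10201907157897949)
```

View pics/g7.png

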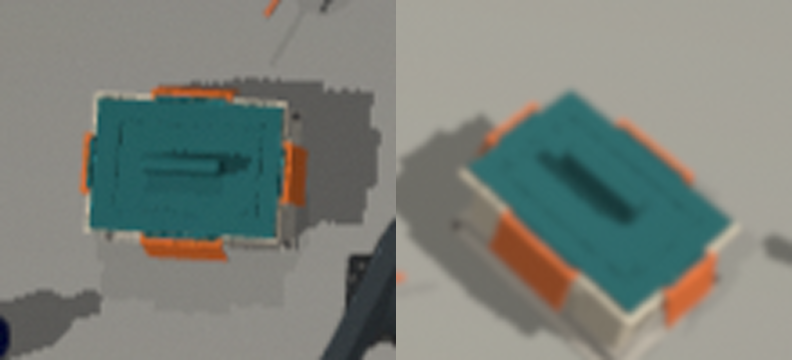

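The final picture shows the lid square on the rim. All four clips hang down: in the top view at (195,95), (87,165), (295,175) and (185,248). The arm is clear, so I hand in.

```bash
python3 -c "
from cell import ticket;print(ticket.hand_in())"
```

```text
the job is handed in; nothing more can be done
None
```

I handed the job in with the lid seated squarely on the tub and all four clips folded down; each showed the snap force drop or a jump, with about 13 N the highest press reading at the wrist. The verdict itself was not shown.

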